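# Clamp a circuit board in the bench holder

## Task

Slide the board holder's moving jaw up against the circuit board until the board is held flush between both jaws, then lock the jaw there by turning its clamp knob clockwise about a quarter turn until it is tight. Leave the board lying flat between the jaws and do not disturb the things standing around the holder.

Things in the scene. Friction and masses are not known exactly. Their poses are not given: they have to be found in the camera images.
- holder: Aluminium board holder fixed to the bench: flat bed 230 mm long (x), 110 wide (y) on four feet, top 24 mm above the bench; origin at bench height, 10 mm past mid-length. Its +x runs along the bed away from the robot, from the moving to the fixed jaw (22 mm above the bed, at the far end). The board lies loose on the bed between the jaws.
- fixed_face (a point): Middle of the fixed jaw's rubber-lined inner face (80 mm wide), 8 mm above the bed; axes as the holder's, the face looks to its -x.
- jaw_face (a point): Middle of the moving jaw's rubber-lined face (80 mm wide), 8 mm above the bed; axes as the holder's; looks to +x, to the board. The jaw is an aluminium block 58 mm long behind this face, 84 wide, 22 high, with a dark leaning boss carrying the knob. With the board flush between both jaws this point is 42 mm from fixed_face.
- jaw (a joint): Slide of the moving jaw along the holder's +x, metres: 0 = fully open, grows towards the fixed jaw; range 0 to 0.085. Slides with about 2 N of drag while the knob is loose, sits where it is left, and may be pushed along by the knob itself. It closes on the flush board at about 0.063.
- knob_grip (a point): Middle of the clamp knob's black bar grip, 60 mm long, 14 wide, 28 high, about 93 mm above the bench. Turns with the knob: x along the bar, y across its width, z the knob's axis, pointing out of the jaw, up and back to the robot, 35 degrees from vertical in the plane of the slide. The bar reaches 14 mm outward and 14 mm inward of this point; below it a collar of 19 mm radius and the boss.
- knob (a joint): Clamp knob angle, rad: grows clockwise as seen looking onto the knob from outside. 0 = loose, begins to grip the bed at about 0.6, the jaw is locked from about 1.2, hard stop at 1.5. Turning takes 0.08 N m when loose and up to 0.15 N m near the stop; it stays where it is left.
- board_mid (a point): Centre of the circuit board's plate: loose board 42 mm (its x) by 68 mm (its y), plate 6 mm thick with parts up to 10 mm, 40 g, lying on the bed with its long edges roughly parallel to the jaws; point half-way up the plate, 3 mm above the bed.
- brush: Black flat brush, 157 mm long, lying on the bench at the right of the holder. Bystander.
- blue_box: Small blue and grey lidded parts box 60 x 68 x 25 mm, on the bench at the left of the holder. Bystander.
Not all that is in view belongs to the job. What is shaped like the part that bears board_mid but turquoise or yellow is not meant.

How it is judged:
On the way, in this order (a step that is already met when the one before it is completed fails the run):
1. the moving jaw has closed on the board (jaw faces within 45 mm of each other) while the knob is still loose (under 0.5 rad) (x of jaw_face in the frame of fixed_face above -0.045 m and value of joint knob below 0.5 rad), for 0.2 s.
2. the knob has been turned tight (over 1.1 rad) (value of joint knob above 1.1 rad), for 0.2 s.
At the end, for the whole second after the job is handed in: The jaw faces stand within 45 mm of each other with the 42 mm board between them, flat on the bed (within 4 degrees), square to the jaws (within 3.4 degrees), its centre within 20 mm of the jaws' middle; the knob is turned past 1.1 rad, and jaw and board are at rest (x of jaw_face in the frame of fixed_face above -0.045 m and value of joint knob above 1.1 rad and x of board_mid in the frame of fixed_face between -0.026 and -0.018 m and y of board_mid in the frame of fixed_face between -0.02 and 0.02 m and z of board_mid in the frame of fixed_face below -0.001 m and angle between board_mid's own z axis and vertical below 0.07 rad and angle between the y axis of board_mid and the y axis of fixed_face, either way round below 0.06 rad and velocity of joint jaw between -0.005 and 0.005 m/s and linear speed of board below 0.01 m/s); the robot touches nothing.
It fails at once if a bystander is moved by more than 20 mm (distance of any of brush, blue_box from where it was at the start of the episode above 0.02 m).
It also fails if it takes over 40 s, if anything falls off the work surface, if the arm or the gripper's body presses on something with over 40 N, if the wrist force passes 120 N, or if a joint passes its speed limit or range.

## Robot

A 6-joint arm with a two-finger parallel gripper is mounted at the origin on a cart in front of the work surface, level with it; the furniture and walls round the work are solid. World frame = base frame: x ahead of the robot, y to its left, z up, the work surface at z = 0. Lengths are in m, angles in rad, forces in N, time in s.
With the tool pointing down it reaches from about 0.25 to 0.775 m from the base axis. Payload 4 kg.
Tool frame: the origin (TCP) lies midway between the tips of the shut fingers; the grasp point (between the pads) lies 19 mm behind it; z points along the fingers, y is the line along which they close (so a half turn about z gives the same grasp; the last joint's range is limited). The gripper opens to 85 mm and grips with 20 to 120 N. Pads are 22 mm wide; open, the fingers measure 114 mm over their backs; the gripper's body (76 mm by 85 mm) begins 54 mm behind the grasp point. The pads swing forward as they close: fully open they stand 13 mm farther back than shut.
Start: joints at [1.097, 0.087, 1.371, -0, 1.684, -0.103], TCP at [0.199, 0.513, 0.231] pointing down, gripper open.
Joint ranges: [-3.1, 3.1], [-0.76, 2.03], [0.27, 2.55], [-1.08, 4.22], [0.17, 2.65], [-2.57, 2.57]. Speed limits (rad/s): [2.79, 2.79, 3.14, 3.14, 3.14, 3.14].

## Interface

Orientations are given as a 3x3 rotation matrix whose columns are the frame's x, y, z axes.
In Python, from cell import * gives the robot as it stands.
- The arm moves only by the shell command python3 -m handwheel 'ROWS' [OPENING] [FORCE]. ROWS is JSON, a list of rows, each an object with "linear": the shift along the world's x, y, z in cm, a list of three; "yaw": the turn about the world's z in degrees. In form: [{"linear": [dx, dy, dz], "yaw": yaw}, ...]. A call has 1 to 10 rows; each row shifts and turns the commanded pose from where the row before left it; what a row does not reach is not made up. A row lasts 1/12 s, in which the tool goes at most 41.7 mm and 7.16 degrees, less where a joint would pass 70% of its speed; a pose out of reach is approached as far as the arm can. A call with a gripper value outside its range is refused whole. OPENING is the finger opening in cm, from 0 to 8.54, set as the call begins (- or left out, the last holds). The fingers move at their own pace and stop on an object; FORCE is the grip in N (left out, the last holds). Time passes only in rows, so rows that do not move let the fingers close. It gives the time, the measured TCP pose, the force, the opening and the grip force at its end, in the units of the state.
- observe(): the state, without advancing time (a new reading comes with each control period).
- grab_frame(name): name is "scene" or "top"; returns the picture (384x512x3 uint8, red, green, blue); there is no depth.
- camera_model(name): a dict with "mtx" (3x3 intrinsics, pixels), "k1" (the pictures are not rectified: a ray, as slopes to the right and down, at radius r is drawn at 1 + k1 r^2 times it, then the intrinsics apply), "world_to_cam" (4x4, takes a point from world to camera coordinates). Camera axes: x right, y down, z forward; pixel columns grow to the right and rows downward; lengths in m; the calibration is good to about 2 mm. A picture is of the moment at which its call begins. camera_model takes no time and is no camera call.
- finish_job(): hands the job in; it is judged then, once.
The state is a dict: "t": time; "joint_positions": joint angles; "qvel": joint speeds; "joint_torque": joint torques, N m; "eef_pos": TCP position; "orientation": TCP orientation; "ft_force": force on the tool from outside, world axes, zero at the start; "ft_torque": the same for the moment, N m; "gripper_width": finger opening in m; "grip_force": force on a finger pad.
Only numpy, scipy, OpenCV 4.12 (cv2) and the standard library are available. Lean on these libraries where they do the work, as an engineer would, in place of code of your own. Each camera call takes 0.05 s, during which the arm holds its last target. There are 200 camera calls.

## Working session

There is one attempt and no reset: what is moved stays moved. The work goes in short steps, Python scripts to look and compute and a shell command to move; the robot and the scene stay as the last step left them, time stands still between calls to the robot, and variables do not carry over. Pictures are saved under pics/ and viewed, at most 10 in all, crops included, and the job is handed in when it is done.

```bash
mkdir -p pics; ls
python3 - <<'E'
from cell import *
import cv2
for n in ("scene","top"):
    im=grab_frame(n); cv2.imwrite(f"pics/{n}0.png",cv2.resize(im[:,:,::-1],(800,600),interpolation=cv2.INTER_CUBIC))
    c=camera_model(n); print(n,c)
s=observe(); print(s['t'],s['eef_pos'],s['orientation'],s['gripper_width'])
E
```

```text
pics
scene {'mtx': array([[403.64450311,   0.        , 253.70795941],
       [  0.        , 403.64450311, 191.09078837],
       [  0.        ,   0.        ,   1.        ]]), 'k1': 0.004421867451460593, 'world_to_cam': array([[ 0.70844966, -0.70559051, -0.01552792, -0.19145971],
       [-0.34680579, -0.32888046, -0.87838681,  0.38323956],
       [ 0.61467457,  0.627678  , -0.47769812,  0.35959535],
       [ 0.        ,  0.        ,  0.        ,  1.        ]])}
top {'mtx': array([[480.91697122,   0.        , 249.35095573],
       [  0.        , 480.91697122, 194.51535452],
       [  0.        ,   0.        ,   1.        ]]), 'k1': -0.191280473259199, 'world_to_cam': array([[-0.12173557, -0.99256046,  0.00204648,  0.35217696],
       [-0.96767467,  0.11822406, -0.22277525,  0.55141452],
       [ 0.22087596, -0.02909999, -0.97486768,  0.8852116 ],
       [ 0.        ,  0.        ,  0.        ,  1.        ]])}
0.1 [0.19909938 0.51221791 0.23022367] [[-9.32046785e-01  3.62336774e-01 -9.23799108e-04]
 [ 3.62337895e-01  9.32045031e-01 -1.81905683e-03]
 [ 2.01911186e-04 -2.03017349e-03 -9.99997919e-01]] 0.08505659902856463
```

View pics/scene0.png

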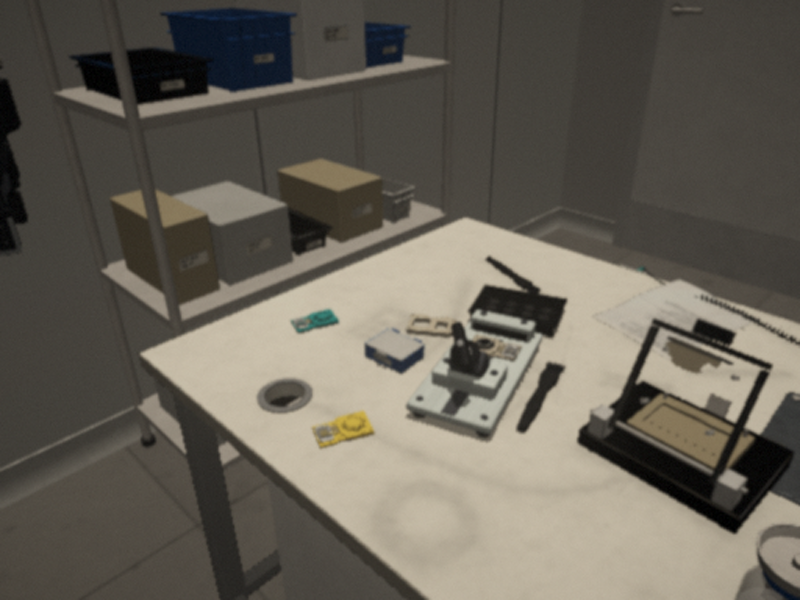

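View pics/top0.png

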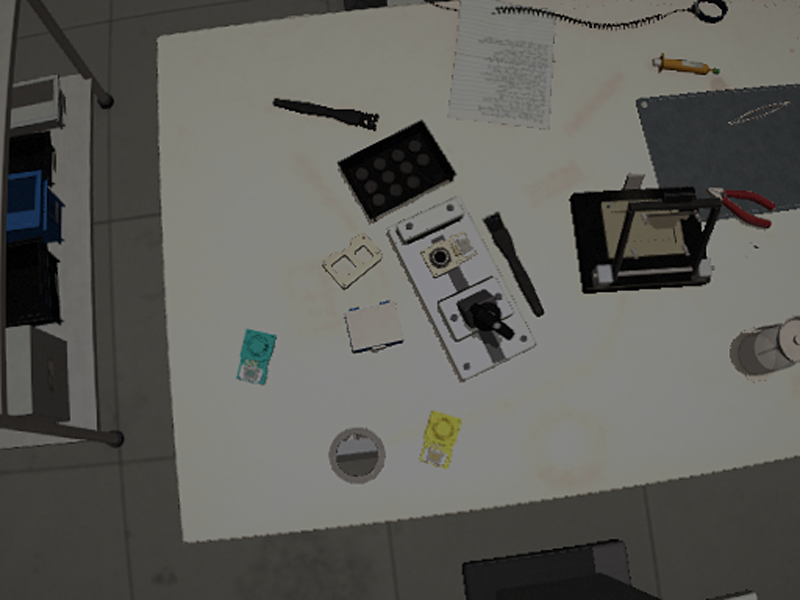

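```bash
cat > h.py <<'E'
from cell import *
import cv2, numpy as np
def ray(n,uv):
    c=camera_model(n);K=c['mtx'];k=c['k1'];T=c['world_to_cam']
    d=(np.array(uv,float)-[K[0,2],K[1,2]])/[K[0,0],K[1,1]]
    x=d.copy()
    for _ in range(20): x=d/(1+k*(x@x))
    R=T[:3,:3]; return -R.T@T[:3,3], R.T@np.array([x[0],x[1],1])
def onz(n,uv,z):
    o,d=ray(n,uv); return o+d*(z-o[2])/d[2]
def proj(n,P):
    c=camera_model(n);K=c['mtx'];T=c['world_to_cam']
    p=T[:3,:3]@np.array(P)+T[:3,3]; x=p[:2]/p[2]; x=x*(1+c['k1']*(x@x)); return x*[K[0,0],K[1,1]]+[K[0,2],K[1,2]]
def crop(n,u0,v0,w,h,s,name):
    im=grab_frame(n)[v0:v0+h,u0:u0+w,::-1]; im=np.clip(im*1.6,0,255).astype(np.uint8)
    cv2.imwrite(f"pics/{name}.png",cv2.resize(im,None,fx=s,fy=s,interpolation=cv2.INTER_CUBIC))
E
python3 -c "
from h import *
crop('top',240,118,110,130,4.6,'topc0')
crop('scene',240,180,130,110,5,'scenec0')"
```

```text
(no output)
```

View pics/topc0.png

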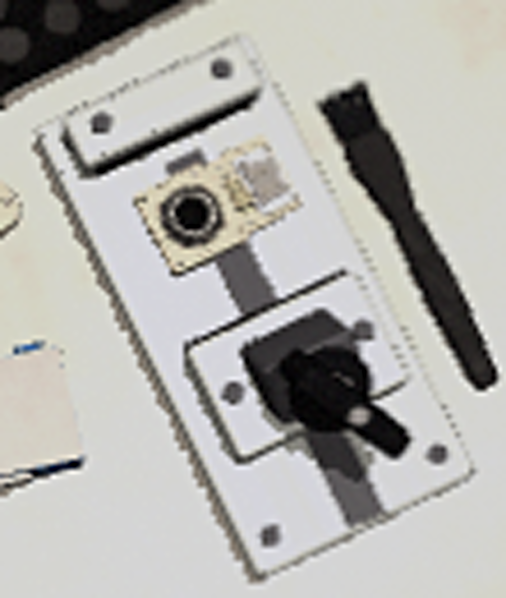

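View pics/scenec0.png

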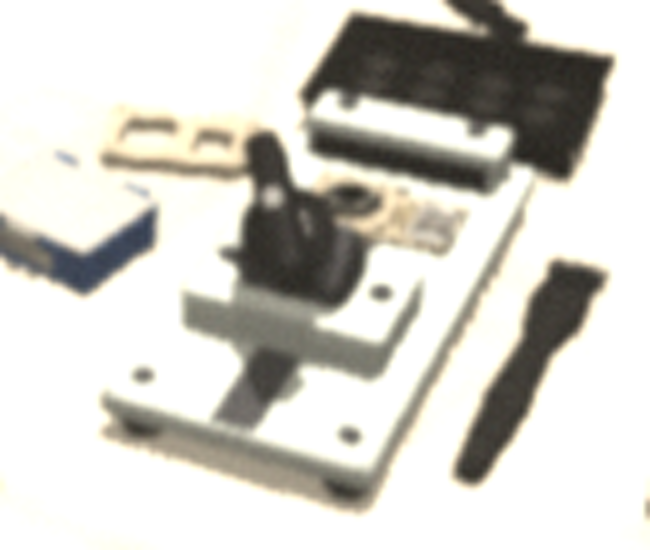

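Run:
```python
from h import *
t=lambda u,v,z:onz('top',(240+(u+.5)/4.6-.5,118+(v+.5)/4.6-.5),z)
s=lambda u,v,z:onz('scene',(240+(u+.5)/5-.5,180+(v+.5)/5-.5),z)
NL,NR,FR,FL=t(258,572,.024),t(472,470,.024),t(243,38,.024),t(40,138,.024)
for p in(NL,NR,FR,FL):print(p.round(4))
print('scene NL NR',s(105,398,.024),s(368,478,.024))
x=(FR-NR)+(FL-NL);x/=np.linalg.norm(x);y=np.array([-x[1],x[0],0])
print('len',np.linalg.norm(FR-NR),np.linalg.norm(NL-NR),'yaw',np.degrees(np.arctan2(x[1],x[0])),np.degrees(np.arctan2(*((NR-NL)[[1,0]])))+90)
c=(NL+NR+FR+FL)/4
H=lambda p:np.round([(p-c)@x+0,(p-c)@y,p[2]],4)
print('c',c)
print('jaw face corners top',H(t(186,345,.046)),H(t(345,272,.046)))
print('fixed face top',H(t(92,168,.046)),H(t(258,90,.046)))
print('board corners', [H(t(*q,.030)) for q in((134,202),(175,273),(300,200),(265,138))])
print('bar ends',[H(t(*q,z)) for z in(.1,.11) for q in((300,365),(400,440))])
```

```text
[0.4902 0.2008 0.024 ]
[0.5232 0.0996 0.024 ]
[0.7365 0.172  0.024 ]
[0.6993 0.2713 0.024 ]
scene NL NR [0.48443412 0.19591863 0.024     ] [0.51722447 0.09579961 0.024     ]
len 0.22531881125816258 0.1063920559860533 yaw 18.688259997419223 18.056767053504927
c [0.61228945 0.1859343  0.024     ]
jaw face corners top [-0.0099  0.0398  0.046 ] [-0.0108 -0.0383  0.046 ]
fixed face top [0.0805 0.0414 0.046 ] [ 0.0814 -0.0421  0.046 ]
board corners [array([0.0623, 0.0288, 0.03  ]), array([0.0247, 0.0269, 0.03  ]), array([ 0.0308, -0.0394,  0.03  ]), array([ 0.0639, -0.0385,  0.03  ])]
bar ends [array([-0.0475,  0.01  ,  0.1   ]), array([-0.0934, -0.0128,  0.1   ]), array([-0.049,  0.012,  0.11 ]), array([-0.0943, -0.0105,  0.11  ])]
```

```bash
cat >> h.py <<'E'
c0=np.array([.6123,.1859,0]); YAW=np.radians(18.4)
hx=np.array([np.cos(YAW),np.sin(YAW),0]); hy=np.array([-hx[1],hx[0],0]); hz=np.array([0,0,1.])
def W(p): return c0+p[0]*hx+p[1]*hy+p[2]*hz
def Hf(p): q=np.array(p)-c0; return np.round([q@hx,q@hy,q[2]],4)
S,C=np.sin(np.radians(35)),np.cos(np.radians(35))
def bar(gx,th,gy=0,gz=.093):   # th from the slide direction, 8 corners
    g=np.array([gx,gy,gz]);e1=np.array([C,0,S]);e2=np.array([0,1,0]);n=np.array([-S,0,C])
    b=np.cos(th)*e1+np.sin(th)*e2; w=-np.sin(th)*e1+np.cos(th)*e2
    return [W(g+i*.03*b+j*.007*w+k*.014*n) for i in(-1,1) for j in(-1,1) for k in(-1,1)]
def overlay(n,u0,v0,w,h,s,th_list,gx,gy=0,gz=.093):
    im=np.clip(grab_frame(n)[v0:v0+h,u0:u0+w,::-1]*2.2,0,255).astype(np.uint8); im=cv2.resize(im,None,fx=s,fy=s,interpolation=cv2.INTER_CUBIC)
    out=[]
    for th in th_list:
        I=im.copy();P=[tuple(int(round(a)) for a in ((proj(n,p)-[u0,v0]+.5)*s)) for p in bar(gx,th,gy,gz)]
        for a in range(8):
            for b in(1,2,4):
                if not a&b: cv2.line(I,P[a],P[a|b],(0,255,0) if a&4==0 and b!=4 else (0,0,255) if b!=4 else (255,128,0),1)
        cv2.putText(I,f"{np.degrees(th):.0f}",(3,15),0,.5,(255,0,0),1); out.append(I)
    return np.hstack(out)
E
python3 - <<'E'
from h import *
t=lambda u,v:ray('top',(240+(u+.5)/4.6-.5,118+(v+.5)/4.6-.5))
s=lambda u,v:ray('scene',(240+(u+.5)/5-.5,180+(v+.5)/5-.5))
def tri(a,b):
    A=[];B=[]
    for o,d in(a,b):
        d=d/np.linalg.norm(d);M=np.eye(3)-np.outer(d,d);A.append(M);B.append(M@o)
    p=np.linalg.lstsq(np.vstack(A),np.hstack(B),rcond=None)[0]
    return Hf(p),[np.linalg.norm(M@p-b) for M,b in zip(A,B)]
print(tri(t(400,440),s(262,140)),tri(t(300,365),s(262,140)),'dot',tri(t(358,413),s(270,195)))
A=[np.radians(a) for a in(10,30,50)]
a=overlay('top',295,178,45,45,5.9,A,-.06); b=overlay('scene',275,200,45,45,5.9,A,-.06)
cv2.imwrite('pics/ov0.png',np.vstack([a,b]))
E
```

```text
(array([-0.0977, -0.0031,  0.1411]), [np.float64(0.000717644368979849), np.float64(0.0007176443689796003)]) (array([-0.0503,  0.0138,  0.1114]), [np.float64(0.0019011202658584178), np.float64(0.0019011202658578668)]) dot (array([-0.0773, -0.    ,  0.1059]), [np.float64(0.00154347419162), np.float64(0.00154347419161951)])
```

View pics/ov0.png

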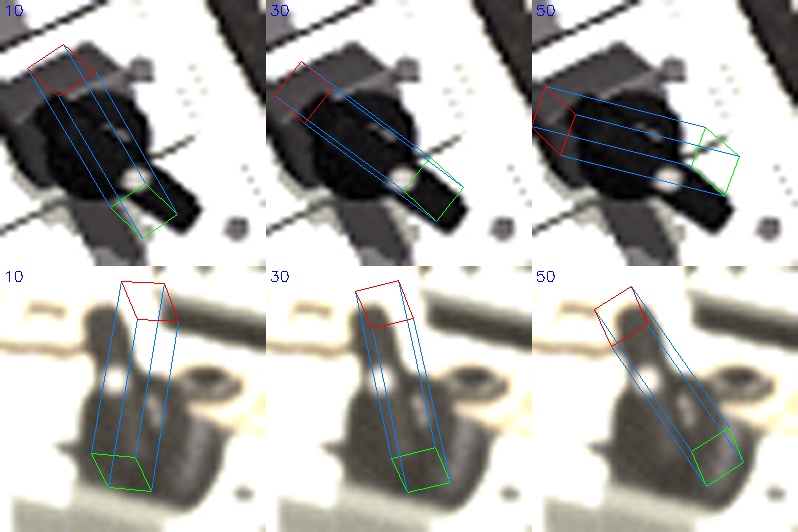

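Run:
```python
from h import *
A=[np.radians(a) for a in(24,32,40)]
a=overlay('top',295,178,45,45,5.9,A,-.070); b=overlay('scene',275,200,45,45,5.9,A,-.070)
cv2.imwrite('pics/ov1.png',np.vstack([a,b]))
```

```text
(no output)
```

View pics/ov1.png

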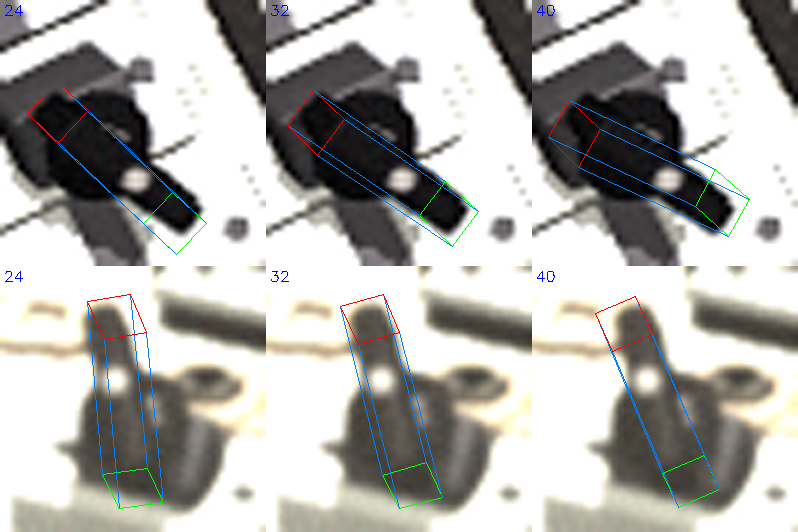

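```bash
python3 - <<'E'
from h import *
p=W([-.075,0,.084]);o=np.array(observe()['eef_pos']);print(p,p-o,'yaw tgt',np.degrees(YAW)+126, 'hx',hx)
E
python3 -m handwheel '[{"linear":[2,-3.5,0],"yaw":7},{"linear":[3,-3,0],"yaw":7},{"linear":[3,-3,0],"yaw":7},{"linear":[3,-3,0],"yaw":7},{"linear":[3,-3,0],"yaw":7},{"linear":[3,-3,0],"yaw":7},{"linear":[3,-3,0],"yaw":7},{"linear":[3,-3,0],"yaw":7},{"linear":[2,-3,0],"yaw":7},{"linear":[2,-3,0],"yaw":7}]' 4.5 20
```

```text
[0.5411343  0.16222632 0.084     ] [ 0.34186731 -0.35034429 -0.14715815] yaw tgt 144.4 hx [0.94887601 0.31564904 0.        ]
t: 1.23
eef_pos: [0.4433, 0.2363, 0.2314]
orientation: [[-0.731, -0.682, 0.0], [-0.682, 0.731, 0.0], [-0.0, 0.0, -1.0]]
ft_force: [1.1, 0.4, 0.1]
gripper_width: 0.0449
grip_force: 0.0
```

```bash
python3 -m handwheel '[{"linear":[3.5,-2,0],"yaw":5.5},{"linear":[3,-2,0],"yaw":0},{"linear":[0,0,-2],"yaw":0},{"linear":[0,0,-2],"yaw":0},{"linear":[0,0,0],"yaw":0},{"linear":[0,0,0],"yaw":0}]'
```

```text
t: 1.73
eef_pos: [0.5065, 0.1975, 0.1901]
orientation: [[-0.667, -0.745, -0.003], [-0.745, 0.667, -0.001], [0.003, 0.002, -1.0]]
ft_force: [-0.3, 0.1, 0.1]
gripper_width: 0.045
grip_force: 0.0
```

```bash
python3 -m handwheel '[{"linear":[1.8,-1.8,-1],"yaw":3},{"linear":[1.7,-1.7,-2],"yaw":3},{"linear":[0,0,-2],"yaw":0},{"linear":[0,0,0],"yaw":0},{"linear":[0,0,0],"yaw":0}]'
python3 - <<'E'
from h import *
print(np.array(observe()['eef_pos'])-W([-.075,0,.084]))
im=grab_frame('scene')[170:260,250:340,::-1]; jm=grab_frame('top')[150:240,270:360,::-1]
f=lambda a:cv2.resize(np.clip(a*1.8,0,255).astype(np.uint8),None,fx=4.4,fy=4.4,interpolation=cv2.INTER_CUBIC)
cv2.imwrite('pics/near.png',np.hstack([f(im),f(jm)]))
E
```

```text
t: 2.15
eef_pos: [0.5419, 0.1632, 0.1418]
orientation: [[-0.585, -0.811, -0.001], [-0.811, 0.585, 0.0], [0.0, 0.001, -1.0]]
ft_force: [0.1, 0.5, 1.3]
gripper_width: 0.0453
grip_force: 0.0
[0.000745   0.00100785 0.0577702 ]
```

View pics/near.png

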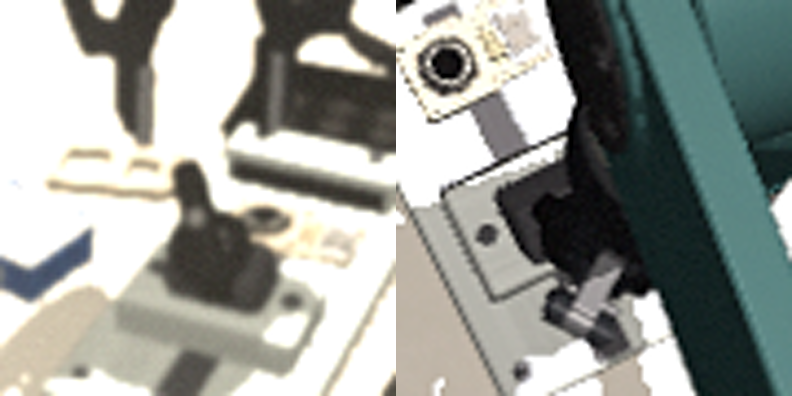

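```bash
python3 -m handwheel '[{"linear":[0,0,-2],"yaw":0},{"linear":[0,0,-2],"yaw":0},{"linear":[0,0,-1.7],"yaw":0},{"linear":[0,0,0],"yaw":0},{"linear":[0,0,0],"yaw":0}]'; python3 -m handwheel '[{"linear":[0,0,0],"yaw":0},{"linear":[0,0,0],"yaw":0},{"linear":[0,0,0],"yaw":0},{"linear":[0,0,0],"yaw":0},{"linear":[0,0,0],"yaw":0},{"linear":[0,0,0],"yaw":0}]' 0.8 20
```

```text
t: 2.67
eef_pos: [0.5428, 0.1636, 0.0862]
orientation: [[-0.584, -0.812, 0.002], [-0.812, 0.584, 0.001], [-0.002, -0.001, -1.0]]
ft_force: [-0.1, 0.0, 0.3]
gripper_width: 0.0454
grip_force: 0.0
t: 3.17
eef_pos: [0.5435, 0.1629, 0.0864]
orientation: [[-0.585, -0.811, 0.004], [-0.811, 0.585, 0.0], [-0.002, -0.003, -1.0]]
ft_force: [0.6, -1.2, 5.0]
gripper_width: 0.02
grip_force: 18.2
```

```bash
python3 -m handwheel '[{"linear":[0.48,0.16,0],"yaw":0},{"linear":[0.76,0.25,0],"yaw":0},{"linear":[0.76,0.25,0],"yaw":0},{"linear":[0.76,0.25,0],"yaw":0},{"linear":[0.57,0.19,0],"yaw":0},{"linear":[0.38,0.13,0],"yaw":0},{"linear":[0.19,0.06,0],"yaw":0},{"linear":[0,0,0],"yaw":0},{"linear":[0,0,0],"yaw":0}]'
python3 - <<'E'
from h import *
crop('top',235,110,110,130,4.6,'mid')
E
```

```text
t: 3.92
eef_pos: [0.5827, 0.176, 0.0864]
orientation: [[-0.585, -0.811, 0.004], [-0.811, 0.585, 0.001], [-0.003, -0.002, -1.0]]
ft_force: [-0.2, -0.5, 6.3]
gripper_width: 0.0194
grip_force: 18.2
```

View pics/mid.png

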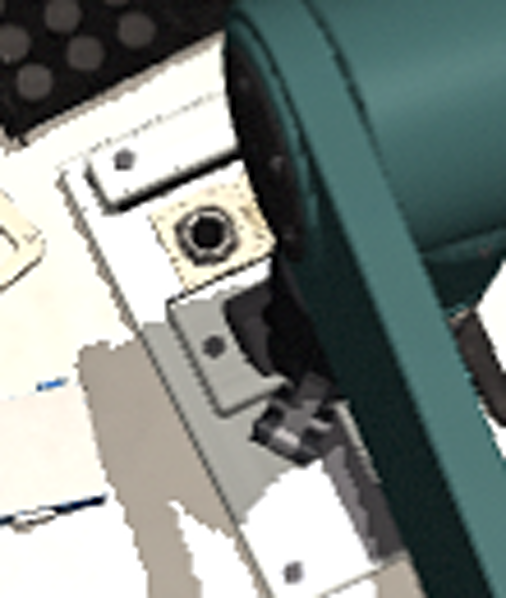

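The jaw moved with the grip and its face (170–270, 300–250) is nearly at the board; a small gap remains at the fixed jaw (about 10 mm in all). I'll creep on.

```bash
python3 -m handwheel '[{"linear":[0.19,0.06,0],"yaw":0},{"linear":[0.19,0.06,0],"yaw":0},{"linear":[0.19,0.06,0],"yaw":0},{"linear":[0,0,0],"yaw":0}]';python3 -m handwheel '[{"linear":[0.1,0.03,0],"yaw":0},{"linear":[0.1,0.03,0],"yaw":0},{"linear":[0,0,0],"yaw":0}]'
```

```text
t: 4.3
eef_pos: [0.588, 0.1777, 0.0865]
orientation: [[-0.585, -0.811, 0.003], [-0.811, 0.585, 0.001], [-0.002, -0.002, -1.0]]
ft_force: [-1.6, -1.1, 6.5]
gripper_width: 0.0198
grip_force: 18.4
t: 4.55
eef_pos: [0.5889, 0.178, 0.0864]
orientation: [[-0.585, -0.811, 0.0], [-0.811, 0.585, -0.0], [-0.0, -0.0, -1.0]]
ft_force: [-4.4, -1.2, 7.4]
gripper_width: 0.0203
grip_force: 19.0
```

```bash
python3 -m handwheel '[{"linear":[0.1,0.03,0],"yaw":0},{"linear":[0,0,0],"yaw":0}]'
```

```text
t: 4.72
eef_pos: [0.589, 0.1781, 0.0864]
orientation: [[-0.585, -0.811, -0.002], [-0.811, 0.585, -0.001], [0.002, 0.001, -1.0]]
ft_force: [-6.1, -2.5, 9.1]
gripper_width: 0.0199
grip_force: 19.5
```

```bash
python3 -m handwheel '[{"linear":[0.1,0.03,0],"yaw":0},{"linear":[0.1,0.03,0],"yaw":0},{"linear":[0,0,0],"yaw":0},{"linear":[0,0,0],"yaw":0}]'
python3 - <<'E'
from h import *
im=grab_frame('top')[115:195,240:320,::-1]; jm=grab_frame('scene')[160:240,280:360,::-1]
f=lambda a:cv2.resize(np.clip(a*1.5,0,255).astype(np.uint8),None,fx=5,fy=5,interpolation=cv2.INTER_CUBIC)
cv2.imwrite('pics/closed.png',np.hstack([f(im),f(jm)]))
E
```

```text
t: 5.05
eef_pos: [0.5891, 0.1781, 0.0864]
orientation: [[-0.585, -0.811, -0.006], [-0.811, 0.585, -0.002], [0.006, 0.004, -1.0]]
ft_force: [-10.0, -4.2, 12.7]
gripper_width: 0.02
grip_force: 20.6
```

View pics/closed.png

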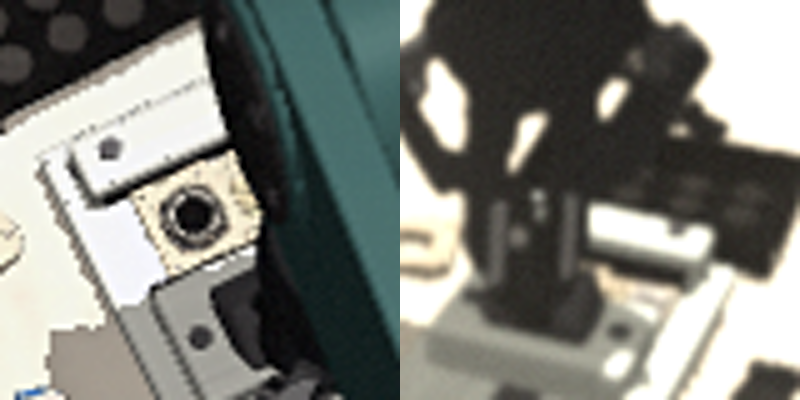

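The board is flush between both jaws, lying square. Next I turn the knob clockwise.

```bash
python3 -m handwheel '[{"linear":[0,0,0],"yaw":-5},{"linear":[0,0,0],"yaw":-5},{"linear":[0,0,0],"yaw":-5},{"linear":[0,0,0],"yaw":-5},{"linear":[0,0,0],"yaw":0}]'; python3 -m handwheel '[{"linear":[0,0,0],"yaw":-5},{"linear":[0,0,0],"yaw":-5},{"linear":[0,0,0],"yaw":-5},{"linear":[0,0,0],"yaw":0}]'
```

```text
t: 5.57
eef_pos: [0.5902, 0.1798, 0.0861]
orientation: [[-0.828, -0.56, -0.003], [-0.56, 0.828, 0.001], [0.002, 0.003, -1.0]]
ft_force: [-7.0, 0.6, 8.5]
gripper_width: 0.0163
grip_force: 20.1
t: 5.9
eef_pos: [0.5904, 0.1799, 0.0859]
orientation: [[-0.945, -0.327, -0.003], [-0.327, 0.945, 0.001], [0.003, 0.002, -1.0]]
ft_force: [-6.2, -0.6, 7.3]
gripper_width: 0.0137
grip_force: 19.8
```

```bash
python3 -m handwheel '[{"linear":[0,0,0],"yaw":-5},{"linear":[0,0,0],"yaw":-5},{"linear":[0,0,0],"yaw":-5},{"linear":[0,0,0],"yaw":-5},{"linear":[0,0,0],"yaw":-5},{"linear":[0,0,0],"yaw":0}]'; python3 -m handwheel '[{"linear":[0,0,0],"yaw":-5},{"linear":[0,0,0],"yaw":-5},{"linear":[0,0,0],"yaw":-5},{"linear":[0,0,0],"yaw":-5},{"linear":[0,0,0],"yaw":0}]'
```

```text
t: 6.4
eef_pos: [0.5896, 0.1807, 0.0866]
orientation: [[-0.995, 0.1, -0.005], [0.1, 0.995, 0.004], [0.005, 0.003, -1.0]]
ft_force: [-8.9, -4.2, 11.7]
gripper_width: 0.0137
grip_force: 106.6
t: 6.82
eef_pos: [0.5888, 0.1817, 0.0878]
orientation: [[-0.902, 0.433, -0.006], [0.433, 0.902, 0.006], [0.008, 0.003, -1.0]]
ft_force: [-13.8, -3.4, 15.6]
gripper_width: 0.0137
grip_force: 163.4
```

```bash
python3 -m handwheel '[{"linear":[0,0,0],"yaw":0},{"linear":[0,0,0],"yaw":0}]' 2.2 20; python3 -m handwheel '[{"linear":[0,0,0],"yaw":-5},{"linear":[0,0,0],"yaw":-5},{"linear":[0,0,0],"yaw":-5},{"linear":[0,0,0],"yaw":0}]'
```

```text
t: 6.98
eef_pos: [0.59, 0.1805, 0.0871]
orientation: [[-0.901, 0.434, -0.003], [0.434, 0.901, 0.003], [0.004, 0.001, -1.0]]
ft_force: [-9.1, 0.4, 12.4]
gripper_width: 0.0222
grip_force: 8.7
t: 7.32
eef_pos: [0.5892, 0.1815, 0.0875]
orientation: [[-0.759, 0.651, -0.005], [0.651, 0.759, 0.004], [0.006, -0.0, -1.0]]
ft_force: [-11.4, 1.4, 14.7]
gripper_width: 0.0223
grip_force: 43.2
```

```bash
python3 -m handwheel '[{"linear":[0,0,0],"yaw":0},{"linear":[0,0,0],"yaw":0},{"linear":[0,0,0],"yaw":0},{"linear":[0,0,0],"yaw":0}]' 5; python3 -m handwheel '[{"linear":[0,0,1.5],"yaw":0},{"linear":[0,0,3],"yaw":0},{"linear":[0,0,4],"yaw":0},{"linear":[-2,0,3],"yaw":0},{"linear":[-4,0,2],"yaw":0},{"linear":[-4,0,0],"yaw":0},{"linear":[-4,0,0],"yaw":0},{"linear":[-4,0,0],"yaw":0},{"linear":[0,0,0],"yaw":0},{"linear":[0,0,0],"yaw":0}]'
python3 - <<'E'
from h import *
A=[np.radians(-a) for a in(40,50)]
a=overlay('top',235,115,80,90,4.9,A,-.070+.0490)
cv2.imwrite('pics/end.png',a)
E
```

```text
t: 7.65
eef_pos: [0.5821, 0.1732, 0.0848]
orientation: [[-0.757, 0.653, -0.025], [0.654, 0.757, -0.013], [0.01, -0.026, -1.0]]
ft_force: [-28.2, -16.3, 19.3]
gripper_width: 0.05
grip_force: 17.9
t: 8.48
eef_pos: [0.4128, 0.1793, 0.218]
orientation: [[-0.758, 0.652, 0.0], [0.652, 0.758, 0.001], [0.0, 0.001, -1.0]]
ft_force: [0.5, 0.6, 0.7]
gripper_width: 0.0502
grip_force: 0.0
```

View pics/end.png

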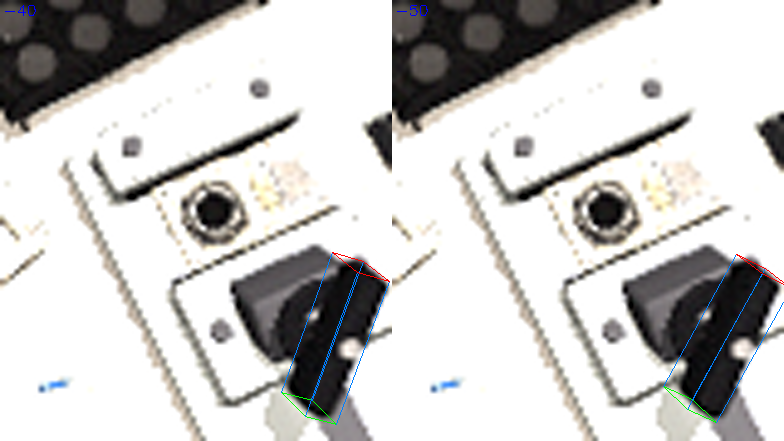

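Run:
```python
from h import *
t=lambda u,v,z:Hf(onz('top',(235+(u+.5)/4.9-.5,115+(v+.5)/4.9-.5),z))
print(t(120,200,.046),t(298,118,.046),t(172,285,.046),t(338,208,.046))
s=observe();print(s['t'],s['qvel'].round(3) if hasattr(s['qvel'],'round') else s['qvel'])
```

```text
[0.0782 0.044  0.046 ] [ 0.0789 -0.0397  0.046 ] [0.0359 0.0405 0.046 ] [ 0.0362 -0.0369  0.046 ]
8.5333 [-0.014  0.046 -0.047 -0.005 -0.005  0.001]
```

The gap measures about 42.5 mm and the knob is at about 1.36 rad; the robot is clear.

```bash
python3 -c "
from cell import *
print(finish_job())"
```

```text
the job is handed in; nothing more can be done
None
```

I closed the moving jaw on the board (gap about 42.5 mm in the image), turned the clamp knob clockwise to about 1.36 rad and backed the arm clear. I handed the job in at about 8.5 s; no verdict came back, and opening the fingers on the knob briefly put the wrist force at about 38 N.

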